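# Hold a watch movement over the demagnetiser

## Robot

A 7-joint arm with a two-finger parallel gripper is mounted at the origin on the work surface. World frame = base frame: x ahead of the robot, y to its left, z up, the work surface at z = 0. Lengths are in mm, angles in rad, forces in N, time in s.
With the tool pointing down it reaches from about 400 to 875 mm from the base axis. Payload 4.4 kg.
Tool frame: the origin (TCP) lies at the very end of the fingers, on their centre line; the grasp point (between the pads) lies 19 mm behind it; z points along the fingers, y is the direction in which the jaws open and shut (so a half turn about z gives the same grasp; the last joint's range is limited). The gripper opens to 85 mm and grips with 20 to 120 N. Pads are 22 mm wide; open, the fingers measure 114 mm over their backs; the gripper's body (76 mm by 85 mm) begins 54 mm behind the grasp point. The pads swing forward as they close: fully open they stand 13 mm farther back than shut.
Start: joints at [-1.185, 0.628, 0.038, 1.517, -0.027, 0.996, -0.02], TCP at [283.76, 584.806, 231.313] pointing down, gripper open.
Joint ranges: [-3.06, 3.06], [-0.37, 2.12], [-1.25, 1.32], [0.18, 2.47], [-1.1, 4.24], [0.23, 1.98], [-2.94, 2.94]. Speed limits (rad/s): [2.57, 2.57, 3.14, 3.14, 3.14, 3.14, 3.14].

## Interface

Orientations are given as [roll, pitch, yaw] about the fixed x, y, z axes, in that order (R = Rz(yaw) Ry(pitch) Rx(roll)).
In Python, from cell import read_state, get_image, calibration, finish_job gives the robot as it stands. The module is installed in compiled form; this text tells all that it offers.
- The arm moves only by the tool apply_moves, never from a script. Its argument "increments" is a list of rows, each an object of numbers: "tx", "ty", "tz": the shift along the world's x, y, z in m; "rx", "ry", "rz": the turn, a rotation vector about the world's x, y, z in units of 5 degrees (1.0 is 5 degrees); "claw": the finger opening in m, from 0 to 0.0854. In form: [{"tx": .., "ty": .., "tz": .., "rx": .., "ry": .., "rz": .., "claw": ..}, ...]. A call has 1 to 12 rows; each row is the pose to reach, as a shift and turn from the pose commanded when the call began; what a row does not reach only later rows make up. A row lasts 1/10 s, in which the tool goes at most 50 mm and 8.59 degrees, less where a joint would pass 70% of its speed; a pose out of reach is approached as far as the arm can. A call with a gripper value outside its range is refused whole. The fingers move at their own pace and stop on an object; the grip force is fixed at half the most. Time passes only in rows, so rows that repeat a pose let the fingers close. It gives the time, the measured TCP pose, the force and the opening at its end, in the units of the state.
- read_state(): the state, without advancing time (a new reading comes with each control period).
- get_image(name): name is "scene" or "side" or "wrist"; returns the picture (400x640x3 uint8, red, green, blue); there is no depth.
- calibration(name): a dict with "camera_matrix" (3x3 intrinsics, pixels), "distortion" ([k1, k2, p1, p2, k3] as OpenCV has them; the pictures are not rectified), "origin" and "attitude" of the camera in the world. Camera axes: x right, y up, looking along -z (the intrinsics and any distortion apply to the point x, -y, -z); pixel columns grow to the right and rows downward; lengths in mm; the calibration is good to about 2 mm. A picture is of the moment at which its call begins: read the wrist's pose just before it. calibration takes no time and is no camera call; for the wrist camera it gives the pose at the moment of the call.
- finish_job(): hands the job in, once; it reports no verdict.
The state is a dict: "clock": time; "qpos": joint angles; "qd": joint speeds; "tau": joint torques, N m; "eef_pos": TCP position; "tool_rot": TCP orientation; "force": force on the tool from outside, world axes, zero at the start; "torque": the same for the moment, N m; "width": finger opening in mm.
Only numpy, scipy, OpenCV 4.12 (cv2) and the standard library are available. Lean on these libraries where they do the work, as an engineer would, in place of code of your own. Each camera call takes 0.05 s, during which the arm holds its last target. There are 200 camera calls.

## Task

Start the demagnetiser by pressing its green button fully down and letting it come back up. Then pick up the orange holder with the watch movement, lift it over the screwdriver rack without knocking into the rack or anything else, and never let the holder touch the demagnetiser. Finish while still holding it, level and still, about a centimetre above the white coil plate, centred on the plate and with its long side along the plate's long side.

Things in the scene. Friction and masses are not known exactly. Their poses are not given: they have to be found in the camera images.
- holder: The orange watch-movement holder: a loose rectangular block 72 mm long (its x axis) x 34 mm wide (its y axis) x 28 mm high, with a steel watch movement 30 mm across set in its top, rising 5 mm above the block. About 0.1 kg. Origin at the centre of its underside, z up. It stands on the work surface; grip it across its 34 mm width.
- demagnetiser: The demagnetiser: a fixed pale blue box 150 mm (its x axis) x 90 mm (its y axis), 40 mm high. White coil plate on its top towards its +x end, green start button on its top towards its -x end. Origin at the centre of its underside, z up.
- coil (a point): Centre of the upper face of the white coil plate on the demagnetiser, 44 mm above the work surface and 28 mm from the box's centre along its x axis. The plate is 84 mm long (x axis) x 44 mm wide (y axis), raised 4 mm from the box, with black winding lines printed on it. Same axes as the box.
- start_button_top (a point): Centre of the top of the green start button (28 mm diameter, in a black housing) on the demagnetiser, 50 mm from the box's centre along its -x axis and 58 mm above the work surface when up. It is pressed straight down and moves with the button.
- start_button (a joint): Start button travel: 0 m up, 0.006 m fully down. A spring pushes it back up; fully down takes 5 N.
- rack: Screwdriver rack, fixed between the holder and the demagnetiser, running away from the robot: aluminium base 300 mm (its x axis) x 44 mm x 40 mm high with a row of nine upright screwdrivers, the tallest reaching 125 mm above the work surface. Origin at the centre of its underside.
- loupe: Bystander, loose: black eyeglass loupe, 32 mm diameter, 43 mm tall. Origin at the centre of its underside.
- tin: Bystander, loose: round brass tin, 36 mm diameter, 24 mm tall. Origin at the centre of its underside.
- jar: Bystander, loose: glass jar with steel cap, 52 mm diameter, 60 mm tall. Origin at the centre of its underside.
- bell_glass: Bystander, loose: glass bell cover with knob on a dark wooden base, 116 mm diameter, 92 mm tall. Origin at the centre of its underside.
- press: Bystander, loose: green hand press with a steel plunger, 100 x 60 mm foot, 167 mm tall. Origin at the centre of its underside.
- oil_cup: Bystander, loose: blue ceramic cup, 48 mm diameter, 24 mm tall. Origin at the centre of its underside.
There are look-alikes about, which are no part of the job. Several things have the shape of the holder; the one meant has the colours described above.

How it is judged:
By the outcome, as a careful person would: the job done as asked, in the order asked, and still so for the second after the job is handed in, while the arm keeps its last pose, push and grip.
It also fails if it takes over 72 s, if anything falls off the work surface, if the arm or the gripper's body presses on something with over 40 N, if the wrist force passes 120 N, or if a joint passes its speed limit or range.

## Working session

There is one attempt and no reset: what is moved stays moved. The work goes in short steps, Python scripts to look and compute and a tool call to move; the robot and the scene stay as the last step left them, time stands still between calls to the robot, and variables do not carry over. Pictures are saved under pics/ and viewed, about 8 in all and at most 12, crops included, and the job is handed in when it is done.

Besides the shell and the picture viewer there is one more tool, called after "Call:" as name(argument=value, ...) on one line, values as JSON. apply_moves: Moves the arm, as the interface text tells. Its arguments: {"type":"object","properties":{"increments":{"type":"array"}},"required":["increments"]}

```bash
mkdir -p pics; python3 - <<'E'
from cell import *
import cv2
for n in ["scene","side"]:
    cv2.imwrite(f"pics/{n}0.png",get_image(n)[:,:,::-1]); c=calibration(n); print(n,c)
cv2.imwrite("pics/wrist0.png",get_image("wrist")[:,:,::-1]); print(calibration("wrist"))
s=read_state(); print({k:s[k] for k in ("clock","eef_pos","tool_rot","force","width")})
E
```

```text
scene {'camera_matrix': array([[374.91594397,   0.        , 313.26798014],
       [  0.        , 374.91594397, 200.0969139 ],
       [  0.        ,   0.        ,   1.        ]]), 'distortion': array([-0.07405542,  0.        ,  0.        ,  0.        ,  0.        ]), 'origin': array([1000.45362626, -667.88906355,  651.32554311]), 'attitude': array([0.93458687, 0.02293454, 0.52376428])}
side {'camera_matrix': array([[390.63258065,   0.        , 320.16572936],
       [  0.        , 390.63258065, 196.26213179],
       [  0.        ,   0.        ,   1.        ]]), 'distortion': array([-0.03413663,  0.        ,  0.        ,  0.        ,  0.        ]), 'origin': array([  91.14896773, -420.22476122,  667.10934693]), 'attitude': array([ 0.84026601,  0.010715  , -0.81667779])}
{'camera_matrix': array([[280.78577942,   0.        , 320.42109335],
       [  0.        , 280.78577942, 196.49798825],
       [  0.        ,   0.        ,   1.        ]]), 'distortion': array([-0.01919918,  0.        ,  0.        ,  0.        ,  0.        ]), 'origin': array([220.98391684, 615.29536662, 373.6273348 ]), 'attitude': array([-0.2765566 ,  0.00212735,  1.11775975])}
{'clock': 0.15, 'eef_pos': array([283.55820752, 584.36654614, 230.60861866]), 'tool_rot': array([-3.14014771e+00,  1.72316383e-05,  2.68976552e+00]), 'force': array([-0.28016545,  0.8433772 ,  0.22301133]), 'width': 85.65587848942059}
```

View pics/scene0.png

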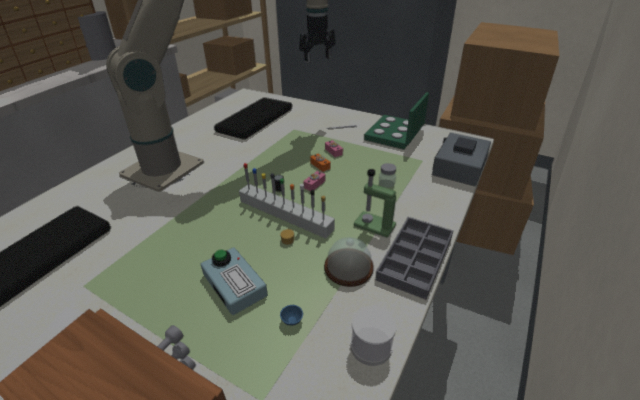

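View pics/side0.png

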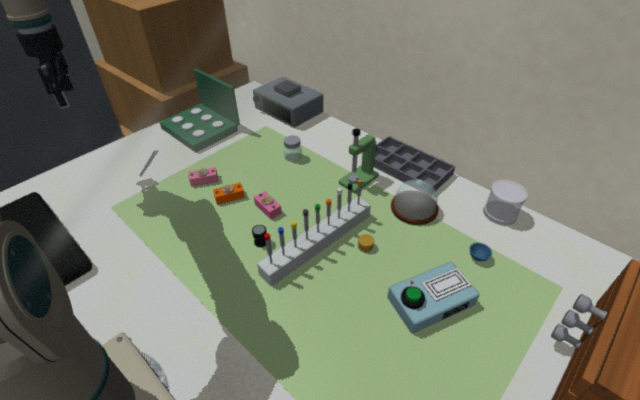

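The scene view shows the orange holder at (320,161) between two pink look-alikes at (333,148) and (315,180). In the side view it is at (229,193), with the pinks at (204,176) and (267,204). Only the orange one fits the description. The demagnetiser is at (233,278) in scene and (433,295) in side. I'll enlarge both in one crop.

```bash
cat > h.py <<'E'
import numpy as np, cv2
from scipy.spatial.transform import Rotation as R
from cell import *
F=np.diag([1.,-1,-1])
def pose(c): return R.from_euler('xyz',c['attitude']).as_matrix()@F, np.array(c['origin'])
def proj(c,P):
    M,o=pose(c); r=M.T
    return cv2.projectPoints(np.atleast_2d(np.float64(P)),cv2.Rodrigues(r)[0],-r@o,c['camera_matrix'],c['distortion'])[0][:,0]
def ray(c,px,z):
    M,o=pose(c)
    u=cv2.undistortPoints(np.float64(np.atleast_2d(px))[:,None],c['camera_matrix'],c['distortion'])[:,0]
    d=np.c_[u,np.ones(len(u))]@M.T
    return o+d*((z-o[2])/d[:,2])[:,None]
def box(x,y,yaw,L,W,zs,cx=0):
    c,s=np.cos(yaw),np.sin(yaw)
    return np.array([[x+c*(cx+a*L/2)-s*b*W/2,y+s*(cx+a*L/2)+c*b*W/2,z] for z in zs for a,b in((1,1),(1,-1),(-1,-1),(-1,1))])
E
python3 - <<'E'
from h import *
s=cv2.imread("pics/side0.png"); c=cv2.imread("pics/scene0.png")
cr=lambda im,x,y,w,h:cv2.resize(im[y:y+h,x:x+w],(400,300),interpolation=cv2.INTER_CUBIC)
cv2.imwrite("pics/crop.png",np.vstack([np.hstack([cr(s,170,150,133,100),cr(s,370,240,133,100)]),np.hstack([cr(c,280,120,80,60),cr(c,180,230,120,90)])]))
cs,cc=calibration("side"),calibration("scene")
print("holder top z31 side",ray(cs,(229,189),31),"scene",ray(cc,(320,159),31))
print("button z58 side",ray(cs,(413,295),58),"scene",ray(cc,(221,257),58))
print("coil z44 side",ray(cs,(446,285),44),"scene",ray(cc,(238,279),44))
print("look",ray(cs,[(204,174),(267,202),(260,240)],20))
E
```

```text
holder top z31 side [[469.45571962 258.02465849  31.        ]] scene [[474.24208237 258.78708773  31.        ]]
button z58 side [[ 500.04731493 -259.40852028   58.        ]] scene [[ 511.91305216 -262.49453231   58.        ]]
coil z44 side [[ 570.92029113 -289.72020746   44.        ]] scene [[ 577.18729672 -285.94196506   44.        ]]
look [[467.9628054  369.44536253  20.        ]
 [509.53023698 160.9661196   20.        ]
 [417.07224952  78.22267392  20.        ]]
```

View pics/crop.png

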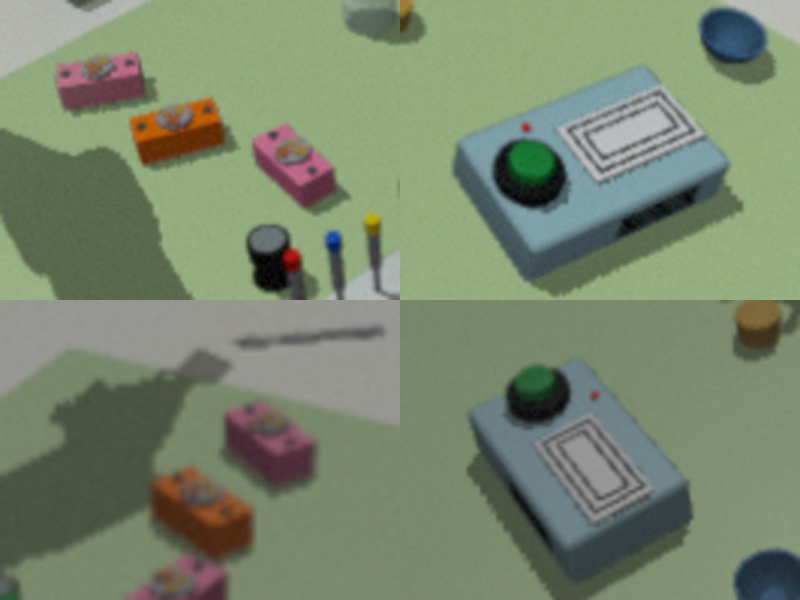

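```bash
python3 - <<'E'
from h import *
from scipy.optimize import least_squares
cs,cc=calibration("side"),calibration("scene")
A=lambda p,off,base,k:(np.array(p,float)-off)/k+base-0.5+0.5/k
ho_s=A([(131,121),(212,99),(222,118),(141,141)],(0,0),(170,150),400/133)
ho_c=A([(152,478),(188,466),(252,507),(212,525)],(0,300),(280,120),5)
pl_s=A([(558,130),(676,88),(704,131),(602,182)],(400,0),(370,240),400/133)
pl_c=A([(590,416),(650,492),(598,522),(537,440)],(400,300),(180,230),400/120)
bt=[ray(cs,A([(531,158)],(400,0),(370,240),400/133),58),ray(cc,A([(537,378)],(400,300),(180,230),400/120),58)]
def fit(name,obs,L,W,z,x0):
    def f(p):
        Q=box(*p,L,W,[z])
        return np.concatenate([(np.sort(0)if 0 else [0])] + [ (lambda P:[np.min(np.linalg.norm(P-o,axis=1)) for o in ob])(proj(c,Q)) for c,ob in obs])
    r=least_squares(f,x0,x_scale=[1,1,.02]); print(name,r.x,np.degrees(r.x[2]),r.fun.round(2))
    return r.x
for o in ([(cs,ho_s)],[(cc,ho_c)],[(cs,ho_s),(cc,ho_c)]): fit("holder",o,72,34,28,[472,258,.6*0+np.arctan2(*(ray(cs,ho_s,28)[1]-ray(cs,ho_s,28)[0])[[1,0]])])
y0=np.arctan2(*(ray(cs,pl_s,44)[1]-ray(cs,pl_s,44)[0])[[1,0]])
for o in ([(cs,pl_s)],[(cc,pl_c)],[(cs,pl_s),(cc,pl_c)]): fit("plate",o,84,44,44,[574,-288,y0])
print(bt); print(ray(cs,pl_s,44)[:,:2],ray(cs,ho_s,28)[:,:2])
ends=[(265,275),(370,215)]
print("rack",ray(cs,ends,20), "tips",ray(cs,[(267,236),(357,184)],110))
E
```

```text
holder [ 4.69533232e+02  2.61110754e+02 -3.81538591e-01] -21.860550999010535 [0.   0.65 1.13 0.83 1.16]
holder [ 4.68569832e+02  2.66853770e+02 -4.43605246e-01] -25.416708354177143 [0.   0.74 0.54 0.41 0.23]
holder [ 4.70067677e+02  2.62741630e+02 -4.09247858e-01] -23.448175035233852 [0.   1.28 1.33 0.51 1.11 1.58 0.4  0.77 0.47]
plate [ 5.76531496e+02 -2.90734973e+02 -4.18214700e-01] -23.9619372412498 [0.   1.14 2.9  2.88 0.42]
plate [ 5.77101316e+02 -2.87311845e+02 -4.04556844e-01] -23.179399752985066 [0.   1.24 1.73 1.5  1.33]
plate [ 5.77258719e+02 -2.89400513e+02 -4.11027860e-01] -23.550161652832603 [0.   1.38 3.7  2.05 0.91 0.55 1.01 2.48 2.07]
[array([[ 505.42474322, -256.35586092,   58.        ]]), array([[ 502.98094485, -253.11178745,   58.        ]])]
[[ 544.40640954 -253.55910584]
 [ 625.47471309 -292.84668907]
 [ 606.58505314 -322.73610548]
 [ 529.65304315 -294.39679028]] [[442.11486037 287.91969105]
 [506.08219467 260.45396484]
 [496.26218595 234.45307264]
 [432.93346721 260.87545348]]
rack [[362.12961749  -2.22178139  20.        ]
 [644.02345584 -52.30254491  20.        ]] tips [[387.60892557   6.85678335 110.        ]
 [625.06661483 -22.32623529 110.        ]]
```

The crop confirms the orange holder, at about (470,262) with yaw −23.5°. The demagnetiser also has yaw about −23.5°, with its coil at (577,−289) and button at (505,−256). First I'll move over the holder for a wrist view, closing the fingers on the way.

Call:
apply_moves(increments=[{"tx":0.187,"ty":-0.322,"rz":0.5,"claw":0},{"tx":0.187,"ty":-0.322,"rz":0.5,"claw":0},{"tx":0.187,"ty":-0.322,"rz":0.5,"claw":0},{"tx":0.187,"ty":-0.322,"rz":0.5,"claw":0},{"tx":0.187,"ty":-0.322,"rz":0.5,"claw":0},{"tx":0.187,"ty":-0.322,"rz":0.5,"claw":0},{"tx":0.187,"ty":-0.322,"rz":0.5,"claw":0},{"tx":0.187,"ty":-0.322,"rz":0.5,"claw":0},{"tx":0.187,"ty":-0.322,"rz":0.5,"claw":0},{"tx":0.187,"ty":-0.322,"rz":0.5,"claw":0},{"tx":0.187,"ty":-0.322,"rz":0.5,"claw":0},{"tx":0.187,"ty":-0.322,"rz":0.5,"claw":0}])

```text
$.increments[0]: bad value
```

```bash
cat > w.py <<'E'
from h import *
import sys,json
n=sys.argv[1]; H=eval(sys.argv[2]); D=eval(sys.argv[3])
c=calibration("wrist"); im=get_image("wrist")[:,:,::-1].copy(); cv2.imwrite(f"pics/{n}raw.png",im)
c2={k:np.array(v).tolist() for k,v in c.items()}; json.dump(c2,open(f"pics/{n}.json","w"))
Q=[(box(*H,72,34,[28]),(255,0,0)),(box(*D,84,44,[44],28),(0,0,255))]
k=1.25; o=cv2.resize(im,None,fx=k,fy=k,interpolation=cv2.INTER_CUBIC)
for q,col in Q: cv2.polylines(o,[np.int32((proj(c,q)+.5)*k-.5)],True,col,1)
cv2.imwrite(f"pics/{n}.png",o)
s=read_state(); print({k:np.round(s[k],3) for k in ("clock","eef_pos","tool_rot","force","width")})
E
python3 w.py w1 "(470,262,-.41)" "(551.5,-278,-.41)"
```

```text
{'clock': np.float64(0.2), 'eef_pos': array([283.572, 584.482, 230.738]), 'tool_rot': array([-3.14, -0.  ,  2.69]), 'force': array([0.319, 0.779, 0.151]), 'width': np.float64(85.006)}
```

View pics/w1.png

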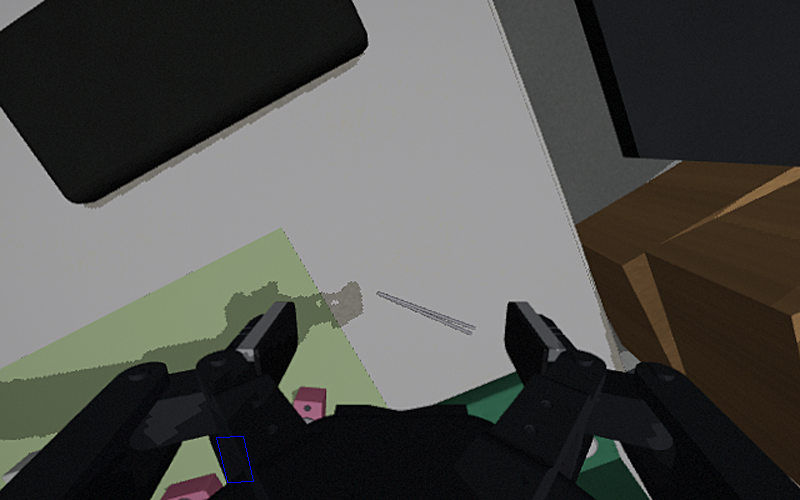

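The move was refused, probably because every field is required. In the wrist image the fingertips show at about (275,330) and (525,330), so anything under the tool should be visible between them.

Call:
apply_moves(increments=[{"tx":0.187,"ty":-0.322,"tz":0,"rx":0,"ry":0,"rz":0.5,"claw":0.0},{"tx":0.187,"ty":-0.322,"tz":0,"rx":0,"ry":0,"rz":0.5,"claw":0.0},{"tx":0.187,"ty":-0.322,"tz":0,"rx":0,"ry":0,"rz":0.5,"claw":0.0},{"tx":0.187,"ty":-0.322,"tz":0,"rx":0,"ry":0,"rz":0.5,"claw":0.0},{"tx":0.187,"ty":-0.322,"tz":0,"rx":0,"ry":0,"rz":0.5,"claw":0.0},{"tx":0.187,"ty":-0.322,"tz":0,"rx":0,"ry":0,"rz":0.5,"claw":0.0},{"tx":0.187,"ty":-0.322,"tz":0,"rx":0,"ry":0,"rz":0.5,"claw":0.0},{"tx":0.187,"ty":-0.322,"tz":0,"rx":0,"ry":0,"rz":0.5,"claw":0.0},{"tx":0.187,"ty":-0.322,"tz":0,"rx":0,"ry":0,"rz":0.5,"claw":0.0},{"tx":0.187,"ty":-0.322,"tz":0,"rx":0,"ry":0,"rz":0.5,"claw":0.0},{"tx":0.187,"ty":-0.322,"tz":0,"rx":0,"ry":0,"rz":0.5,"claw":0.0},{"tx":0.187,"ty":-0.322,"tz":0,"rx":0,"ry":0,"rz":0.5,"claw":0.0}])

```text
clock: 1.4
eef_pos: [469.8, 264.4, 231.2]
tool_rot: [3.141, -0.001, 2.736]
force: [-1.0, -0.2, 0.0]
width: -0.1
```

```bash
python3 w.py w2 "(470,262,-.41)" "(549,-276,-.41)"
```

```text
{'clock': np.float64(1.45), 'eef_pos': array([469.965, 264.248, 231.251]), 'tool_rot': array([ 3.141e+00, -1.000e-03,  2.736e+00]), 'force': array([-0.598, -0.167,  0.293]), 'width': np.float64(0.263)}
```

View pics/w2.png

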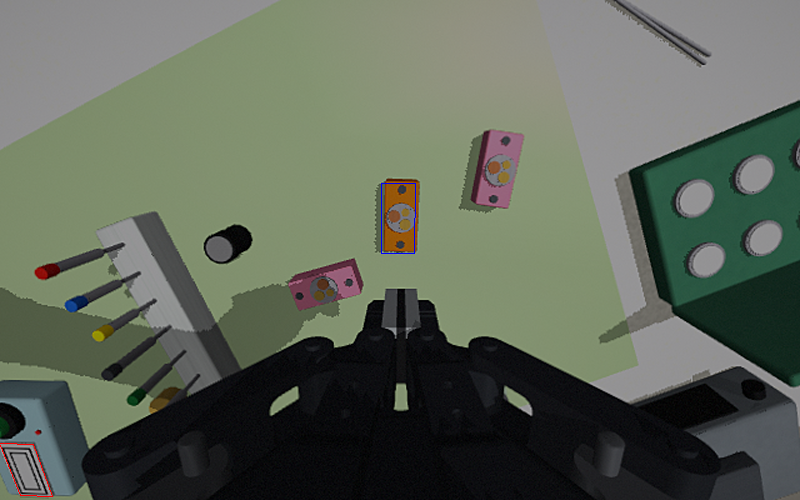

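The wrist view shows the orange holder at (400,217), and the fitted outline lies on it to within about 1 mm. Next I'll move over the button.

Call:
apply_moves(increments=[{"tx":0.034,"ty":-0.519,"tz":0,"rx":0,"ry":0,"rz":0,"claw":0.0},{"tx":0.034,"ty":-0.519,"tz":0,"rx":0,"ry":0,"rz":0,"claw":0.0},{"tx":0.034,"ty":-0.519,"tz":0,"rx":0,"ry":0,"rz":0,"claw":0.0},{"tx":0.034,"ty":-0.519,"tz":0,"rx":0,"ry":0,"rz":0,"claw":0.0},{"tx":0.034,"ty":-0.519,"tz":0,"rx":0,"ry":0,"rz":0,"claw":0.0},{"tx":0.034,"ty":-0.519,"tz":0,"rx":0,"ry":0,"rz":0,"claw":0.0},{"tx":0.034,"ty":-0.519,"tz":0,"rx":0,"ry":0,"rz":0,"claw":0.0},{"tx":0.034,"ty":-0.519,"tz":0,"rx":0,"ry":0,"rz":0,"claw":0.0},{"tx":0.034,"ty":-0.519,"tz":0,"rx":0,"ry":0,"rz":0,"claw":0.0},{"tx":0.034,"ty":-0.519,"tz":0,"rx":0,"ry":0,"rz":0,"claw":0.0},{"tx":0.034,"ty":-0.519,"tz":0,"rx":0,"ry":0,"rz":0,"claw":0.0},{"tx":0.034,"ty":-0.519,"tz":0,"rx":0,"ry":0,"rz":0,"claw":0.0}])

```text
clock: 2.65
eef_pos: [504.4, -260.1, 231.1]
tool_rot: [-3.139, 0.001, 2.728]
force: [-0.1, 0.1, -0.0]
width: -0.0
```

```bash
python3 w.py w3 "(470,262,-.41)" "(551,-277.5,-.41)"
```

```text
{'clock': np.float64(2.7), 'eef_pos': array([ 504.666, -256.944,  230.996]), 'tool_rot': array([-3.141, -0.   ,  2.732]), 'force': array([-0.334,  0.659, -0.035]), 'width': np.float64(-0.006)}
```

View pics/w3.png

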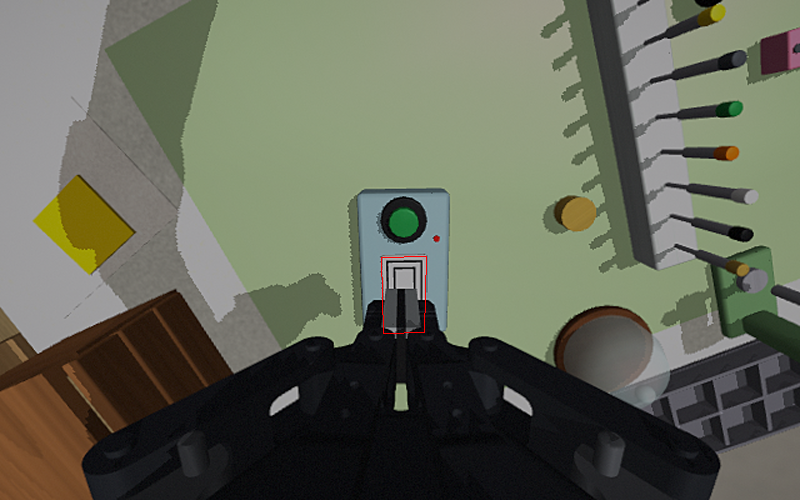

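The button is at about (404,222), the plate's near edge is at row 258, and the overlay fits to about 1 px. I'll refine by segmentation.

```bash
cat > seg.py <<'E'
from h import *
import sys,json
n=sys.argv[1]; c=json.load(open(f"pics/{n}.json")); c={k:np.array(v) for k,v in c.items()}
im=cv2.imread(f"pics/{n}raw.png"); h=cv2.cvtColor(im,cv2.COLOR_BGR2HSV)
def big(m):
    l,_,st,ce=None,None,None,None
    k,l,st,ce=cv2.connectedComponentsWithStats(m); i=1+np.argmax(st[1:,4]); return (l==i).astype(np.uint8),st[i],ce[i]
def quad(m,z):
    cn=max(cv2.findContours(m,0,2)[0],key=cv2.contourArea); r=cv2.minAreaRect(cn); return ray(c,cv2.boxPoints(r),z),r
g=cv2.inRange(h,(45,130,50),(80,255,255)); m,st,ce=big(g); print("green",st,ray(c,ce,58))
o=cv2.inRange(h,(8,150,90),(22,255,255))
if o.sum()>255*200:
    m,st,ce=big(o); q,r=quad(m,28); print("orange",st,r,"\n",q[:,:2].round(1),q.mean(0).round(1))
w=cv2.inRange(h,(0,0,140),(180,30,255)); w[:, :200]=0; w[:,420:]=0
b=cv2.inRange(h,(90,40,60),(115,120,255)); m,st,ce=big(b); q,r=quad(m,40); print("blue",st,r,"\n",q[:,:2].round(1))
E
python3 seg.py w3; python3 seg.py w2|grep -A6 orange
```

```text
green [311 166  24  24 451] [[ 502.82597501 -256.96104982   58.        ]]
orange [   0  299   75  101 5970] ((37.0, 349.0), (74.0, 100.0), 0.0) 
 [[ 639.2 -915.3]
 [ 484.  -771.2]
 [ 528.2 -665.2]
 [ 687.2 -791.5]] [ 584.7 -785.8   28. ]
blue [ 286  151   74  114 4206] ((322.5, 207.5), (113.0, 73.0), 90.0) 
 [[ 459.7 -285.4]
 [ 494.4 -206.3]
 [ 633.4 -261.2]
 [ 594.4 -350.2]]
orange [307 143  29  58 993] ((320.84967041015625, 171.56350708007812), (27.12523078918457, 57.54655838012695), 1.5481576919555664) 
 [[493.1 235. ]
 [427.2 266.5]
 [441.  296.5]
 [507.8 266.7]] [467.3 266.2  28. ]
blue [   0  304   70   93 3668] ((34.5, 350.0), (69.0, 92.0), 0.0) 
 [[ 596.5 -357.2]
```

Button is at about (503.5,−256.5). I'll descend to 66 mm first, then press slowly.

Call:
apply_moves(increments=[{"tx":-0.001,"ty":0,"tz":-0.05,"rx":0,"ry":0,"rz":0,"claw":0.0},{"tx":-0.001,"ty":0,"tz":-0.1,"rx":0,"ry":0,"rz":0,"claw":0.0},{"tx":-0.001,"ty":0,"tz":-0.14,"rx":0,"ry":0,"rz":0,"claw":0.0},{"tx":-0.001,"ty":0,"tz":-0.16,"rx":0,"ry":0,"rz":0,"claw":0.0},{"tx":-0.001,"ty":0,"tz":-0.165,"rx":0,"ry":0,"rz":0,"claw":0.0},{"tx":-0.001,"ty":0,"tz":-0.165,"rx":0,"ry":0,"rz":0,"claw":0.0},{"tx":-0.001,"ty":0,"tz":-0.165,"rx":0,"ry":0,"rz":0,"claw":0.0}])

```text
clock: 3.4
eef_pos: [505.1, -255.7, 67.7]
tool_rot: [3.141, 0.002, 2.735]
force: [0.4, 0.2, 1.0]
width: -0.0
```

Call:
apply_moves(increments=[{"tx":0,"ty":0,"tz":-0.004,"rx":0,"ry":0,"rz":0,"claw":0.0},{"tx":0,"ty":0,"tz":-0.007,"rx":0,"ry":0,"rz":0,"claw":0.0},{"tx":0,"ty":0,"tz":-0.01,"rx":0,"ry":0,"rz":0,"claw":0.0},{"tx":0,"ty":0,"tz":-0.013,"rx":0,"ry":0,"rz":0,"claw":0.0},{"tx":0,"ty":0,"tz":-0.014,"rx":0,"ry":0,"rz":0,"claw":0.0},{"tx":0,"ty":0,"tz":-0.014,"rx":0,"ry":0,"rz":0,"claw":0.0},{"tx":0,"ty":0,"tz":-0.014,"rx":0,"ry":0,"rz":0,"claw":0.0}])

```text
clock: 4.1
eef_pos: [504.9, -256.5, 55.7]
tool_rot: [3.141, 0.003, 2.733]
force: [-3.0, 3.4, 28.4]
width: 0.1
```

28 N at z = 55.7, so something is hit hard. I need to see whether it is the button's stop or the housing.

```bash
python3 - <<'E'
from h import *
for i in range(3):
    s=read_state(); print(s['eef_pos'].round(2),s['force'].round(1))
    if i==0: a=get_image("side")
    if i==1: b=get_image("wrist"); 
c=get_image("scene")
cr=lambda im,x,y,w,h:cv2.resize(im[y:y+h,x:x+w,::-1],(400,300),interpolation=cv2.INTER_CUBIC)
cv2.imwrite("pics/press.png",np.vstack([np.hstack([cr(a,370,240,93,70),cr(b,240,170,160,120)]),np.hstack([cr(c,180,230,80,60)]*2)]))
s=read_state(); print(s['eef_pos'].round(2),s['force'].round(1),s['torque'].round(2),s['tool_rot'])
E
```

```text
[ 504.95 -256.47   55.67] [-3.   3.4 28.4]
[ 504.95 -256.5    55.67] [-4.5  3.6 28.1]
[ 504.94 -256.54   55.68] [-4.2  2.5 29. ]
[ 505.   -256.47   55.68] [-5.   3.9 28.2] [0.76 0.9  0.02] [3.1410074  0.00323325 2.73331793]
```

View pics/press.png

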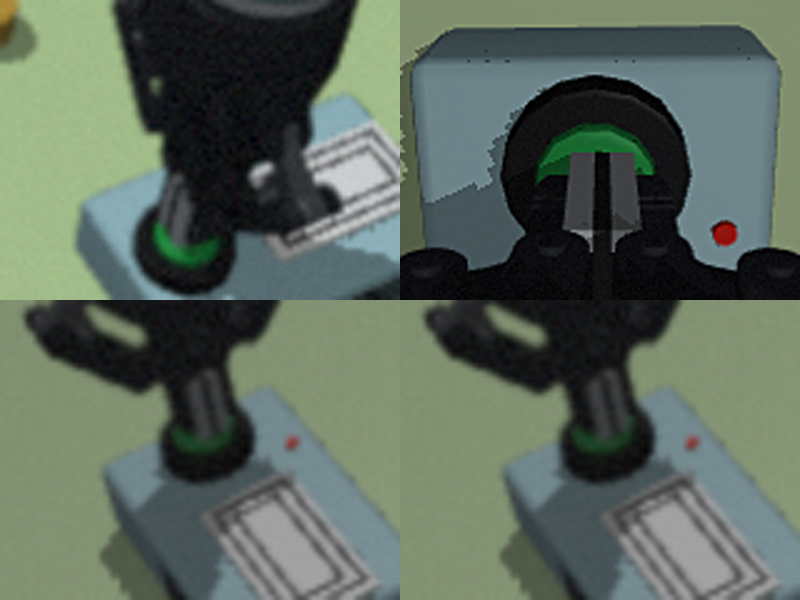

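The tip sits on the button but about 3 mm off towards the plate, so it may be catching the housing rim. I'll raise in small steps and read force against height to tell which it is.

Call:
apply_moves(increments=[{"tx":0,"ty":0,"tz":0.003,"rx":0,"ry":0,"rz":0,"claw":0.0},{"tx":0,"ty":0,"tz":0.003,"rx":0,"ry":0,"rz":0,"claw":0.0}])

```text
clock: 4.45
eef_pos: [504.9, -256.5, 56.6]
tool_rot: [3.141, 0.003, 2.733]
force: [1.8, 0.2, 4.3]
width: -0.3
```

Call:
apply_moves(increments=[{"tx":0,"ty":0,"tz":0.002,"rx":0,"ry":0,"rz":0,"claw":0.0},{"tx":0,"ty":0,"tz":0.002,"rx":0,"ry":0,"rz":0,"claw":0.0}])

```text
clock: 4.65
eef_pos: [504.9, -256.5, 57.8]
tool_rot: [3.141, 0.002, 2.733]
force: [2.2, 0.3, 3.6]
width: -0.1
```

Call:
apply_moves(increments=[{"tx":0,"ty":0,"tz":0.002,"rx":0,"ry":0,"rz":0,"claw":0.0},{"tx":0,"ty":0,"tz":0.002,"rx":0,"ry":0,"rz":0,"claw":0.0}])

```text
clock: 4.85
eef_pos: [504.2, -256.4, 59.4]
tool_rot: [-3.142, 0.001, 2.733]
force: [2.4, -1.1, 3.3]
width: -0.0
```

Call:
apply_moves(increments=[{"tx":0,"ty":0,"tz":0.003,"rx":0,"ry":0,"rz":0,"claw":0.0},{"tx":0,"ty":0,"tz":0.003,"rx":0,"ry":0,"rz":0,"claw":0.0}])

```text
clock: 5.05
eef_pos: [502.7, -256.1, 62.1]
tool_rot: [-3.141, -0.002, 2.733]
force: [0.5, -0.0, 1.0]
width: -0.2
```

```bash
python3 - <<'E'
from h import *
s=read_state(); c=calibration("wrist"); b=get_image("wrist")[:,:,::-1]
cv2.imwrite("pics/up.png",b)
P=cv2.imread("pics/press.png")[:300,400:]
U=cv2.resize(b[170:290,240:400],(400,300),interpolation=cv2.INTER_CUBIC)
for n,I in (("pressed",P),("up",U)):
    h=cv2.cvtColor(I,cv2.COLOR_BGR2HSV)
    col=slice(185,210)
    g=cv2.inRange(h,(45,130,50),(80,255,255))[:,col].mean(1)>127
    dk=(h[:,col,2].mean(1)<50)
    r=cv2.inRange(h,(0,150,80),(8,255,255)); ys,xs=np.nonzero(r)
    print(n,"green rows",np.nonzero(g)[0][[0,-1]],"dark first",np.nonzero(dk)[0][0],"led",xs.mean(),ys.mean())
print(s['eef_pos'],s['force'])
print("cam",c['origin'],c['attitude'])
u=np.array([np.cos(-.41),np.sin(-.41)])
B=np.array([503.,-257.])
for dz in (0,-6.4):
  c2=dict(c); c2['origin']=np.array(c['origin'])+[2.2*(dz!=0),0,dz]
  for z in (58,52):
    p=proj(c2,[*(B-14*u),z])[0]; print("pred dz",dz,"btn z",z,(p-[240,170])*2.5)
E
```

```text
pressed green rows [125 151] dark first 76 led 324.93908629441626 233.84010152284264
up green rows [126 152] dark first 78 led 322.61021505376345 229.73655913978496
[ 502.65353107 -256.09350147   62.08169504] [ 0.45480341 -0.04692711  1.00939826]
cam [ 439.03453028 -228.15017262  205.24875327] [-2.74295529e-01  1.01094780e-03  1.16109965e+00]
pred dz 0 btn z 58 [197.34255624 129.64621652]
pred dz 0 btn z 52 [197.50024664 120.38891412]
pred dz -6.4 btn z 58 [193.05331731 131.49830881]
pred dz -6.4 btn z 52 [193.37636555 121.77477987]
```

Call:
apply_moves(increments=[{"tx":0,"ty":0,"tz":0.01,"rx":0,"ry":0,"rz":0,"claw":0.0},{"tx":0,"ty":0,"tz":0.01,"rx":0,"ry":0,"rz":0,"claw":0.0},{"tx":0,"ty":0,"tz":0.01,"rx":0,"ry":0,"rz":0,"claw":0.0},{"tx":0,"ty":0,"tz":0.01,"rx":0,"ry":0,"rz":0,"claw":0.0}])

```text
clock: 5.5
eef_pos: [503.5, -256.1, 72.2]
tool_rot: [3.142, -0.001, 2.734]
force: [-0.3, -0.3, -0.0]
width: 0.0
```

```bash
python3 - <<'E'
from h import *
s=read_state(); c=calibration("wrist"); b=get_image("wrist")[:,:,::-1]
cv2.imwrite("pics/up2.png",b)
crop=lambda b:cv2.resize(b[170:290,240:400],(400,300),interpolation=cv2.INTER_CUBIC)
P=cv2.imread("pics/press.png")[:300,400:]
Us=[crop(cv2.imread("pics/up.png")),crop(b)]
for n,I in zip(("pressed","up","up2"),[P]+Us):
    h=cv2.cvtColor(I,cv2.COLOR_BGR2HSV); col=slice(185,210)
    g=cv2.inRange(h,(45,130,50),(80,255,255)); gm=g[:,col].mean(1)>127
    dk=(h[:,col,2].mean(1)<50)
    r=cv2.inRange(h,(0,150,80),(8,255,255)); ys,xs=np.nonzero(r)
    gx=np.nonzero(g.any(0))[0]
    print(n,"green rows",np.nonzero(gm)[0][[0,-1]],"cols",gx[[0,-1]],"dark first",np.nonzero(dk)[0][0],"led",xs.mean(),ys.mean())
print(s['eef_pos'],s['force'])
u=np.array([np.cos(-.41),np.sin(-.41)]); B=np.array([503.,-257.])
for z in (58,52): print(z,(proj(c,[*(B-14*u),z])[0]-[240,170])*2.5)
cv2.imwrite("pics/cmp.png",np.vstack([np.hstack([P,Us[0]]),np.hstack([Us[1],Us[1]])]))
E
```

```text
pressed green rows [125 151] cols [137 253] dark first 76 led 324.93908629441626 233.84010152284264
up green rows [126 152] cols [140 255] dark first 78 led 322.61021505376345 229.73655913978496
up2 green rows [108 151] cols [141 253] dark first 64 led 315.2700296735905 208.71216617210683
[ 503.48413513 -256.06330443   72.24573824] [-0.33740111 -0.32863758 -0.00498529]
58 [196.17114158 111.11264658]
52 [196.35164069 102.94916831]
```

View pics/cmp.png

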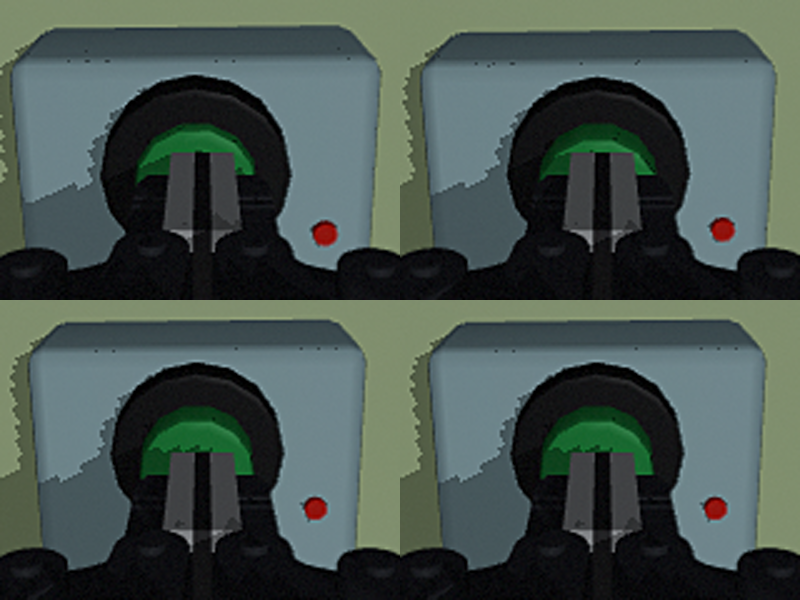

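```bash
python3 - <<'E'
import cv2
I=cv2.imread("pics/cmp.png")
for n,x,y in (("pressed",0,0),("up",400,0),("up2",0,300)):
    print(n,I[y+100:y+152:2,x+188:x+206,1].mean(1).round().astype(int).tolist())
E
```

```text
pressed [18, 20, 20, 19, 18, 18, 19, 19, 19, 18, 12, 22, 47, 66, 63, 77, 107, 123, 114, 111, 106, 104, 103, 105, 109, 107]
up [18, 19, 18, 18, 20, 20, 19, 19, 18, 18, 14, 22, 41, 55, 53, 54, 55, 57, 60, 61, 84, 110, 119, 112, 112, 118]
up2 [20, 17, 19, 36, 52, 55, 55, 56, 57, 60, 72, 103, 123, 113, 110, 106, 104, 103, 103, 104, 104, 106, 103, 93, 87, 78]
```

Fully pressed is confirmed: the visible button wall shortened by about 6 mm, and it is back to full height now. The tips also sit about 3.7 mm lower than the reported z. Next I'll go back up and over to the holder.

Call:
apply_moves(increments=[{"tx":0,"ty":0,"tz":0.05,"rx":0,"ry":0,"rz":0,"claw":0.0},{"tx":0,"ty":0,"tz":0.1,"rx":0,"ry":0,"rz":0,"claw":0.0},{"tx":0,"ty":0.01,"tz":0.149,"rx":0,"ry":0,"rz":0,"claw":0.0},{"tx":-0.004,"ty":0.06,"tz":0.149,"rx":0,"ry":0,"rz":0,"claw":0.0},{"tx":-0.007,"ty":0.11,"tz":0.149,"rx":0,"ry":0,"rz":0,"claw":0.0},{"tx":-0.01,"ty":0.16,"tz":0.149,"rx":0,"ry":0,"rz":0,"claw":0.0},{"tx":-0.013,"ty":0.21,"tz":0.149,"rx":0,"ry":0,"rz":0,"claw":0.0},{"tx":-0.017,"ty":0.26,"tz":0.149,"rx":0,"ry":0,"rz":0,"claw":0.0},{"tx":-0.02,"ty":0.31,"tz":0.149,"rx":0,"ry":0,"rz":0,"claw":0.0},{"tx":-0.024,"ty":0.36,"tz":0.149,"rx":0,"ry":0,"rz":0,"claw":0.0},{"tx":-0.028,"ty":0.41,"tz":0.149,"rx":0,"ry":0,"rz":0,"claw":0.0},{"tx":-0.032,"ty":0.46,"tz":0.149,"rx":0,"ry":0,"rz":0,"claw":0.0}])

```text
clock: 6.75
eef_pos: [471.2, 204.5, 221.3]
tool_rot: [-3.141, -0.0, 2.733]
force: [0.8, 0.3, 0.2]
width: 0.0
```

Call:
apply_moves(increments=[{"tx":-0.002,"ty":0.045,"tz":0,"rx":0,"ry":0,"rz":0,"claw":0.06},{"tx":-0.003,"ty":0.061,"tz":-0.02,"rx":0,"ry":0,"rz":0,"claw":0.06},{"tx":-0.003,"ty":0.061,"tz":-0.06,"rx":0,"ry":0,"rz":0,"claw":0.06},{"tx":-0.003,"ty":0.061,"tz":-0.1,"rx":0,"ry":0,"rz":0,"claw":0.06},{"tx":-0.003,"ty":0.061,"tz":-0.111,"rx":0,"ry":0,"rz":0,"claw":0.06},{"tx":-0.003,"ty":0.061,"tz":-0.111,"rx":0,"ry":0,"rz":0,"claw":0.06},{"tx":-0.003,"ty":0.061,"tz":-0.111,"rx":0,"ry":0,"rz":0,"claw":0.06},{"tx":-0.003,"ty":0.061,"tz":-0.111,"rx":0,"ry":0,"rz":0,"claw":0.06}])

```text
clock: 7.55
eef_pos: [470.2, 264.2, 112.1]
tool_rot: [3.139, 0.002, 2.733]
force: [-0.1, -0.4, 0.4]
width: 60.0
```

```bash
python3 w.py w4 "(468.5,264.5,-.415)" "(549,-276,-.41)"; python3 seg.py w4 | grep -A5 orange
```

```text
{'clock': np.float64(7.6), 'eef_pos': array([470.09 , 264.134, 112.094]), 'tool_rot': array([3.139e+00, 2.000e-03, 2.733e+00]), 'force': array([-0.42 ,  0.022, -1.44 ]), 'width': np.float64(59.944)}
orange [ 301  154   42   85 2179] ((321.5, 196.0), (84.0, 41.0), 90.0) 
 [[426.7 266.4]
 [439.9 296.7]
 [508.  268.8]
 [493.6 235.8]] [467.  266.9  28. ]
blue [318 164   8   9  39] ((321.5, 168.0), (8.0, 7.0), 90.0)
```

View pics/w4.png

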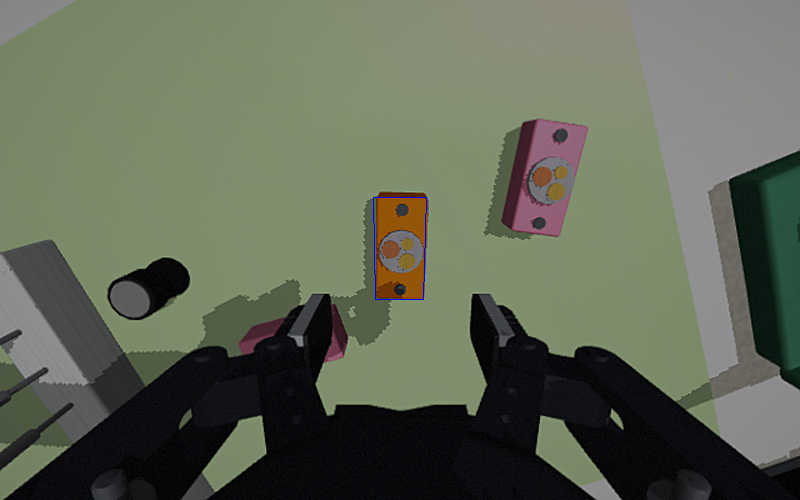

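The overlay fits the holder at (400,248) and the jaws are square to it, with clear room on both sides. Descending.

Call:
apply_moves(increments=[{"tx":-0.001,"ty":0.001,"tz":-0.04,"rx":0,"ry":0,"rz":0,"claw":0.06},{"tx":-0.001,"ty":0.001,"tz":-0.07,"rx":0,"ry":0,"rz":0,"claw":0.06},{"tx":-0.001,"ty":0.001,"tz":-0.085,"rx":0,"ry":0,"rz":0,"claw":0.06},{"tx":-0.001,"ty":0.001,"tz":-0.094,"rx":0,"ry":0,"rz":0,"claw":0.06},{"tx":-0.001,"ty":0.001,"tz":-0.1,"rx":0,"ry":0,"rz":0,"claw":0.06},{"tx":-0.001,"ty":0.001,"tz":-0.103,"rx":0,"ry":0,"rz":0,"claw":0.06},{"tx":-0.001,"ty":0.001,"tz":-0.103,"rx":0,"ry":0,"rz":0,"claw":0.06},{"tx":-0.001,"ty":0.001,"tz":-0.103,"rx":0,"ry":0,"rz":0,"claw":0.06}])

```text
clock: 8.4
eef_pos: [468.4, 265.0, 8.0]
tool_rot: [3.14, 0.001, 2.733]
force: [-0.3, -0.2, 0.5]
width: 60.3
```

Call:
apply_moves(increments=[{"tx":0,"ty":0,"tz":0,"rx":0,"ry":0,"rz":0,"claw":0.02},{"tx":0,"ty":0,"tz":0,"rx":0,"ry":0,"rz":0,"claw":0.02},{"tx":0,"ty":0,"tz":0,"rx":0,"ry":0,"rz":0,"claw":0.02},{"tx":0,"ty":0,"tz":0,"rx":0,"ry":0,"rz":0,"claw":0.02},{"tx":0,"ty":0,"tz":0,"rx":0,"ry":0,"rz":0,"claw":0.02},{"tx":0,"ty":0,"tz":0,"rx":0,"ry":0,"rz":0,"claw":0.02}])

```text
clock: 9.0
eef_pos: [468.3, 264.9, 8.1]
tool_rot: [3.141, 0.001, 2.733]
force: [-0.7, -0.7, 5.5]
width: 32.7
```

Width is 32.7 mm, so it is gripped. Lifting.

Call:
apply_moves(increments=[{"tx":0,"ty":0,"tz":0.01,"rx":0,"ry":0,"rz":0,"claw":0.02},{"tx":0,"ty":0,"tz":0.03,"rx":0,"ry":0,"rz":0,"claw":0.02},{"tx":0,"ty":0,"tz":0.06,"rx":0,"ry":0,"rz":0,"claw":0.02},{"tx":0,"ty":0,"tz":0.1,"rx":0,"ry":0,"rz":0,"claw":0.02},{"tx":0,"ty":0,"tz":0.14,"rx":0,"ry":0,"rz":0,"claw":0.02},{"tx":0,"ty":0,"tz":0.17,"rx":0,"ry":0,"rz":0,"claw":0.02},{"tx":0,"ty":0,"tz":0.19,"rx":0,"ry":0,"rz":0,"claw":0.02},{"tx":0,"ty":0,"tz":0.19,"rx":0,"ry":0,"rz":0,"claw":0.02},{"tx":0,"ty":0,"tz":0.19,"rx":0,"ry":0,"rz":0,"claw":0.02}])

```text
clock: 9.9
eef_pos: [467.5, 264.5, 197.5]
tool_rot: [3.141, 0.0, 2.733]
force: [-1.4, 0.1, -0.9]
width: 32.8
```

```bash
python3 - <<'E'
from h import *
s=read_state(); c=calibration("wrist"); b=get_image("wrist")[:,:,::-1]; a=get_image("side")[:,:,::-1]; q=get_image("scene")[:,:,::-1]
cv2.imwrite("pics/liftw.png",b)
sx=proj(calibration("side"),[468,265,205])[0].astype(int); cx=proj(calibration("scene"),[468,265,205])[0].astype(int); print(sx,cx,s['eef_pos'],s['force'],s['width'])
def cr(im,x,y,w,h):
    x=int(np.clip(x,0,640-w)); y=int(np.clip(y,0,400-h)); return cv2.resize(im[y:y+h,x:x+w],(400,300),interpolation=cv2.INTER_CUBIC)
cv2.imwrite("pics/lift.png",np.vstack([np.hstack([cr(b,220,130,200,150),cr(a,sx[0]-53,sx[1]-30,107,80)]),np.hstack([cr(q,cx[0]-40,cx[1]-25,80,60),cr(a,200,120,267,200)])]))
E
```

```text
[213 128] [318 107] [467.5278958  264.47820527 197.52774797] [-1.4059311   0.12656446 -0.86826905] 32.760985781225166
```

View pics/lift.png

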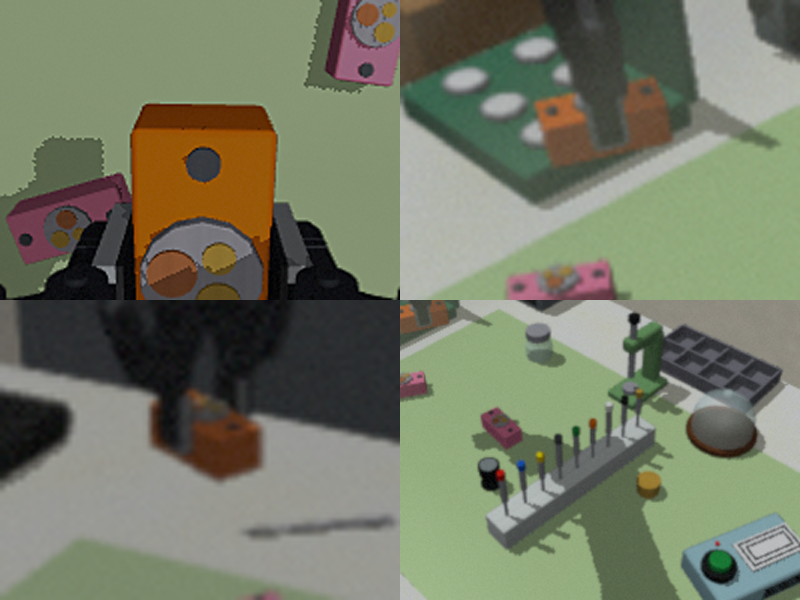

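The holder is gripped level, centred and clear of everything. The bottom-right panel shows the path over the rack is free. Carrying it at about 190 mm, well above the 125 mm screwdrivers.

Call:
apply_moves(increments=[{"tx":0.002,"ty":-0.01,"tz":0,"rx":0,"ry":0,"rz":0,"claw":0.02},{"tx":0.006,"ty":-0.03,"tz":0,"rx":0,"ry":0,"rz":0,"claw":0.02},{"tx":0.012,"ty":-0.06,"tz":0,"rx":0,"ry":0,"rz":0,"claw":0.02},{"tx":0.02,"ty":-0.1,"tz":0,"rx":0,"ry":0,"rz":0,"claw":0.02},{"tx":0.028,"ty":-0.14,"tz":0,"rx":0,"ry":0,"rz":0,"claw":0.02},{"tx":0.036,"ty":-0.18,"tz":0,"rx":0,"ry":0,"rz":0,"claw":0.02},{"tx":0.044,"ty":-0.22,"tz":0,"rx":0,"ry":0,"rz":0,"claw":0.02},{"tx":0.052,"ty":-0.26,"tz":0,"rx":0,"ry":0,"rz":0,"claw":0.02},{"tx":0.06,"ty":-0.3,"tz":0,"rx":0,"ry":0,"rz":0,"claw":0.02},{"tx":0.068,"ty":-0.34,"tz":0,"rx":0,"ry":0,"rz":0,"claw":0.02},{"tx":0.076,"ty":-0.38,"tz":0,"rx":0,"ry":0,"rz":0,"claw":0.02},{"tx":0.084,"ty":-0.42,"tz":0,"rx":0,"ry":0,"rz":0,"claw":0.02}])

```text
clock: 11.25
eef_pos: [551.1, -157.9, 196.5]
tool_rot: [-3.141, -0.002, 2.733]
force: [1.4, 0.9, -1.4]
width: 32.8
```

Call:
apply_moves(increments=[{"tx":0.007,"ty":-0.04,"tz":0,"rx":0,"ry":0,"rz":0,"claw":0.02},{"tx":0.014,"ty":-0.075,"tz":0,"rx":0,"ry":0,"rz":0,"claw":0.02},{"tx":0.019,"ty":-0.105,"tz":0,"rx":0,"ry":0,"rz":0,"claw":0.02},{"tx":0.023,"ty":-0.124,"tz":0,"rx":0,"ry":0,"rz":0,"claw":0.02},{"tx":0.025,"ty":-0.134,"tz":-0.01,"rx":0,"ry":0,"rz":0,"claw":0.02},{"tx":0.025,"ty":-0.134,"tz":-0.04,"rx":0,"ry":0,"rz":0,"claw":0.02},{"tx":0.025,"ty":-0.134,"tz":-0.07,"rx":0,"ry":0,"rz":0,"claw":0.02},{"tx":0.025,"ty":-0.134,"tz":-0.09,"rx":0,"ry":0,"rz":0,"claw":0.02},{"tx":0.025,"ty":-0.134,"tz":-0.1,"rx":0,"ry":0,"rz":0,"claw":0.02},{"tx":0.025,"ty":-0.134,"tz":-0.1,"rx":0,"ry":0,"rz":0,"claw":0.02},{"tx":0.025,"ty":-0.134,"tz":-0.1,"rx":0,"ry":0,"rz":0,"claw":0.02},{"tx":0.025,"ty":-0.134,"tz":-0.1,"rx":0,"ry":0,"rz":0,"claw":0.02}])

```text
clock: 12.45
eef_pos: [577.7, -289.7, 98.6]
tool_rot: [-3.142, 0.002, 2.734]
force: [0.5, -0.8, -0.7]
width: 32.7
```

```bash
cat > f.py <<'E'
from h import *
import sys; n=sys.argv[1]; zb=float(sys.argv[2])
s=read_state(); ims={k:(calibration(k),get_image(k)[:,:,::-1].copy()) for k in("wrist","side","scene")}
x,y,_=s['eef_pos']
for k,(c,im) in ims.items(): cv2.imwrite(f"pics/{n}_{k}.png",im)
import pickle; pickle.dump({k:v[0] for k,v in ims.items()},open(f"pics/{n}.pkl","wb"))
def cr(k,x,y,w,h):
    c,im=ims[k]; f=400/w; o=cv2.resize(im[y:y+h,x:x+w],(400,300),interpolation=cv2.INTER_CUBIC)
    if len(sys.argv)>3:
        for q,col in ((box(576.5,-289,-.41,84,44,[44]),(0,0,255)),(box(x0,y0,-.409,72,34,[zb]),(255,0,0))):
            cv2.polylines(o,[np.int32((proj(c,q)-[x,y]+.5)*f)],True,col,1)
    return o
x0,y0=x,y
out=np.vstack([np.hstack([cr("wrist",220,120,200,150),cr("side",370,215,133,100)]),np.hstack([cr("scene",180,220,107,80),cr("wrist",0,0,640,400)])])
cv2.imwrite(f"pics/{n}.png",out)
s=read_state(); print({k:np.round(s[k],3) for k in ("clock","eef_pos","tool_rot","force","width")})
E
python3 f.py f1 89 1
```

```text
{'clock': np.float64(12.6), 'eef_pos': array([ 577.465, -289.656,   98.423]), 'tool_rot': array([-3.142e+00,  2.000e-03,  2.733e+00]), 'force': array([-0.053, -0.535,  0.094]), 'width': np.float64(32.519)}
```

View pics/f1.png

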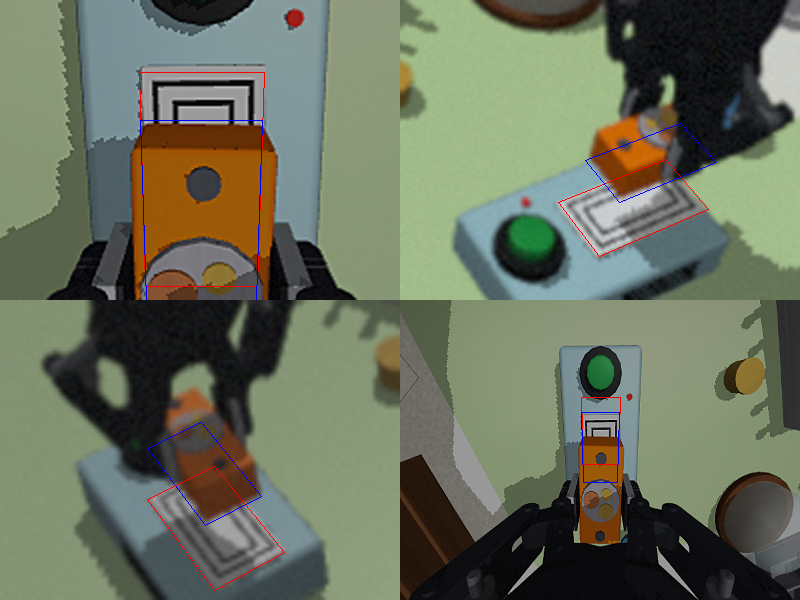

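The holder is above the plate and slightly too far towards +x along the plate. I'll measure the relative offset from the wrist picture.

```bash
python3 - <<'E'
from h import *
import pickle
c=pickle.load(open("pics/f1.pkl","rb"))["wrist"]; im=cv2.imread("pics/f1_wrist.png"); h=cv2.cvtColor(im,cv2.COLOR_BGR2HSV)
w=cv2.inRange(h,(0,0,110),(180,40,255))
for r in (155,158,162,166,170,175): 
    xs=np.nonzero(w[r,280:365])[0]+280; print("plate row",r,xs.min() if len(xs) else None,xs.max() if len(xs) else None)
for x in (300,320,340): print("col",x,np.nonzero(w[145:180,x])[0][:3]+145)
o=cv2.inRange(h,(0,120,30),(25,255,255)); 
for r in (180,181,182,183,184,186,188,190): 
    xs=np.nonzero(o[r,270:380])[0]+270; print("holder row",r,(xs.min(),xs.max()) if len(xs) else None, h[r,300:340,2].mean().round())
uu=np.array([np.cos(-.41),np.sin(-.41)]);v=np.array([-uu[1],uu[0]])
f=lambda p,z:(lambda q:(round(q@uu,1),round(q@v,1)))(ray(c,p,z)[0,:2])
print("plate pred edge centre",f(proj(c,[576.5-42*uu[0],-289-42*uu[1],44])[0],44))
for y in(152,153,154): print(y,f((320,y),44))
for x in(289,290,291,352,353,354): print(x,f((x,158),44))
for y in(181,182,183): print("h",y,f((320,y),91))
for x in(292,293,294,354,355,356): print("h",x,f((x,184),91))
E
```

```text
plate row 155 291 364
plate row 158 291 364
plate row 162 291 361
plate row 166 291 352
plate row 170 291 352
plate row 175 291 352
col 300 [153 154 155]
col 320 [153 154 155]
col 340 [145 146 148]
holder row 180 None 142.0
holder row 181 None 153.0
holder row 182 (np.int64(293), np.int64(346)) 95.0
holder row 183 (np.int64(291), np.int64(351)) 96.0
holder row 184 (np.int64(291), np.int64(351)) 98.0
holder row 186 (np.int64(290), np.int64(352)) 100.0
holder row 188 (np.int64(289), np.int64(353)) 101.0
holder row 190 (np.int64(288), np.int64(354)) 102.0
plate pred edge centre (np.float64(601.9), np.float64(-35.2))
152 (np.float64(599.3), np.float64(-35.6))
153 (np.float64(600.0), np.float64(-35.6))
154 (np.float64(600.7), np.float64(-35.6))
289 (np.float64(603.5), np.float64(-57.4))
290 (np.float64(603.5), np.float64(-56.7))
291 (np.float64(603.5), np.float64(-56.0))
352 (np.float64(603.5), np.float64(-13.1))
353 (np.float64(603.5), np.float64(-12.4))
354 (np.float64(603.5), np.float64(-11.7))
h 181 (np.float64(609.4), np.float64(-35.5))
h 182 (np.float64(610.0), np.float64(-35.5))
h 183 (np.float64(610.5), np.float64(-35.5))
h 292 (np.float64(611.1), np.float64(-50.9))
h 293 (np.float64(611.1), np.float64(-50.4))
h 294 (np.float64(611.1), np.float64(-49.8))
h 354 (np.float64(611.1), np.float64(-16.8))
h 355 (np.float64(611.1), np.float64(-16.2))
h 356 (np.float64(611.1), np.float64(-15.7))
```

Offset found: the holder needs to move −4.1 mm along and +0.4 mm across the plate, which is (−3.6, +2.0) mm in the world. I'll apply that and lower most of the way.

Call:
apply_moves(increments=[{"tx":-0.0036,"ty":0.002,"tz":-0.005,"rx":0,"ry":0,"rz":0,"claw":0.02},{"tx":-0.0036,"ty":0.002,"tz":-0.015,"rx":0,"ry":0,"rz":0,"claw":0.02},{"tx":-0.0036,"ty":0.002,"tz":-0.023,"rx":0,"ry":0,"rz":0,"claw":0.02},{"tx":-0.0036,"ty":0.002,"tz":-0.029,"rx":0,"ry":0,"rz":0,"claw":0.02},{"tx":-0.0036,"ty":0.002,"tz":-0.032,"rx":0,"ry":0,"rz":0,"claw":0.02},{"tx":-0.0036,"ty":0.002,"tz":-0.033,"rx":0,"ry":0,"rz":0,"claw":0.02},{"tx":-0.0036,"ty":0.002,"tz":-0.033,"rx":0,"ry":0,"rz":0,"claw":0.02},{"tx":-0.0036,"ty":0.002,"tz":-0.033,"rx":0,"ry":0,"rz":0,"claw":0.02}])

```text
clock: 13.4
eef_pos: [573.5, -287.5, 64.6]
tool_rot: [-3.142, 0.001, 2.733]
force: [-0.8, -0.6, -0.6]
width: 33.0
```

```bash
python3 - <<'E'
from h import *
import pickle
s=read_state(); ims={k:(calibration(k),get_image(k)[:,:,::-1].copy()) for k in("wrist","side","scene")}
pickle.dump({k:v[0] for k,v in ims.items()},open("pics/g.pkl","wb"))
for k in ims: cv2.imwrite(f"pics/g_{k}.png",ims[k][1])
u=np.array([np.cos(-.41),np.sin(-.41)]); h=np.array([574.9,-288.3])
def cr(k,x,y,w,hh):
    c,im=ims[k]; f=400/w; o=cv2.resize(im[y:y+hh,x:x+w],(400,300),interpolation=cv2.INTER_CUBIC); o=cv2.convertScaleAbs(o,alpha=1.4)
    for q,col in ((box(*h,-.41,84,44,[44]),(0,0,255)),(box(*h,-.41,72,34,[57]),(255,0,0))):
        cv2.polylines(o,[np.int32((proj(c,q)-[x,y]+.5)*f)],True,col,1)
    return o
cv2.imwrite("pics/g.png",np.vstack([np.hstack([cr("wrist",240,130,160,120),cr("side",400,245,100,75)]),np.hstack([cr("scene",200,240,80,60),cr("side",410,258,60,45)])]))
print({k:np.round(s[k],3) for k in ("clock","eef_pos","tool_rot","force","width")})
c=ims["wrist"][0]; im=ims["wrist"][1]; hs=cv2.cvtColor(im,cv2.COLOR_BGR2HSV); v=np.array([-u[1],u[0]])
o=cv2.inRange(hs,(0,120,30),(25,255,255)); w=cv2.inRange(hs,(0,0,110),(180,40,255))
print("orange first row",[int(np.nonzero(o[:,x])[0][0]) for x in (305,320,335)],"plate first row",[[int(t) for t in np.nonzero(w[100:200,x])[0][:3]+100] for x in (305,320,335)])
r=int(np.nonzero(o[:,320])[0][0]); 
for k in (2,3,4): xs=np.nonzero(o[r+k,270:380])[0]+270; print("h row",r+k,xs.min(),xs.max())
for k in (-1,-2,-4,-6,-8): xs=np.nonzero(w[r+k,275:380])[0]+275; print("p row",r+k,xs.min() if len(xs) else 0,xs.max() if len(xs) else 0)
E
```

```text
{'clock': np.float64(13.4), 'eef_pos': array([ 573.516, -287.484,   64.562]), 'tool_rot': array([-3.142e+00,  1.000e-03,  2.733e+00]), 'force': array([-0.825, -0.591, -0.61 ]), 'width': np.float64(32.98)}
orange first row [182, 182, 182] plate first row [[168, 169, 170], [168, 169, 170], [142, 143, 144]]
h row 184 291 351
h row 185 291 352
h row 186 290 352
p row 181 285 379
p row 180 285 376
p row 178 285 379
p row 176 285 379
p row 174 285 379
```

View pics/g.png

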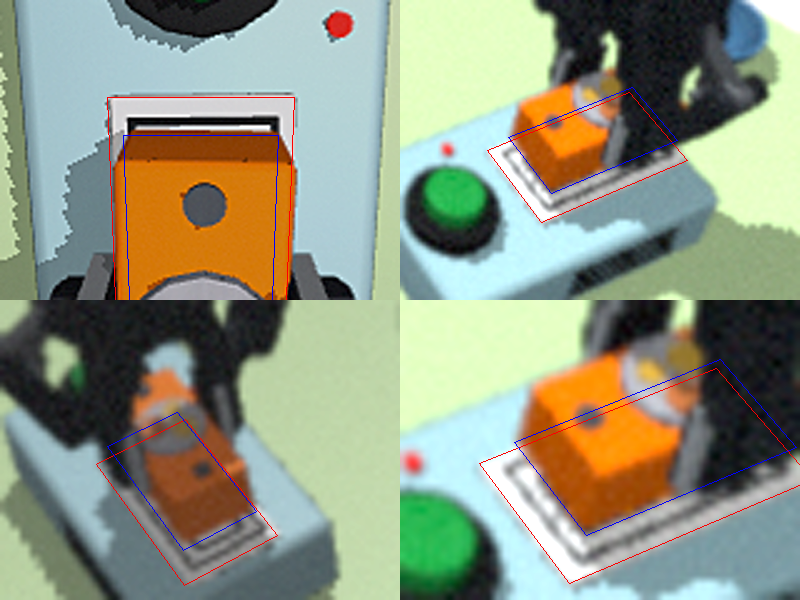

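The holder is over the plate, level and aligned in all three views: plate near edge at (200,97) and holder edge at (203,131) in the wrist crop. The side and scene overlays show calibration offsets of about 2 px. I'll measure holder against plate using all three cameras, with those biases taken out.

```bash
cat > k.py <<'E'
from h import *
import pickle,sys
from scipy.optimize import least_squares
n=sys.argv[1]; cal=pickle.load(open(f"pics/{n}.pkl","rb")); K=8
def masks(k,x,y,w,hh):
    im=cv2.imread(f"pics/{n}_{k}.png")[y:y+hh,x:x+w]; o=cv2.resize(im,None,fx=K,fy=K,interpolation=cv2.INTER_CUBIC)
    h=cv2.cvtColor(o,cv2.COLOR_BGR2HSV); g=lambda p:(p+.5)/K-.5+[x,y]
    return h,g
def hullpt(m,d):
    cn=np.vstack([c for c in cv2.findContours(m,0,1)[0] if cv2.contourArea(c)>300])[:,0].astype(float); return cn[np.argmax(cn@d)]
u=np.array([np.cos(-.41),np.sin(-.41)]);v=np.array([-u[1],u[0]]); C=np.array([574.9,-288.3])
pt=lambda a,b,z:np.r_[C+a*u+b*v,z]
obs=[]
h,g=masks("side",400,245,100,75); o=cv2.inRange(h,(3,140,60),(22,255,255)); w=cv2.inRange(h,(0,0,135),(180,28,255)); w[:,:12*K]=0
for m,L,W,t in((o,36,17,'h'),(w,42,22,'p')):
    obs+=[("side",g(hullpt(m,np.array(d,float))),t,a*L,b*W) for d,a,b in(((-.35,1),-1,-1),)]
cn=max(cv2.findContours(w,0,1)[0],key=cv2.contourArea)[:,0].astype(float); obs.append(("side",g(cn[np.argmin(cn[:,0]+.2*cn[:,1])]),'p',-42,22))
h,g=masks("scene",200,240,80,60); o=cv2.inRange(h,(3,120,40),(22,255,255)); w=cv2.inRange(h,(0,0,95),(180,32,255))
cw=max(cv2.findContours(w,0,1)[0],key=cv2.contourArea)[:,0].astype(float); co=max(cv2.findContours(o,0,1)[0],key=cv2.contourArea)[:,0].astype(float)
for cn,L,W,t in((co,36,17,'h'),(cw,42,22,'p')):
    obs+=[("scene",g(cn[np.argmax(cn[:,1]-.1*cn[:,0])]),t,L,-W),("scene",g(cn[np.argmax(cn@[1,.45])]),t,L,W)]
for e in obs: print(e[0],e[2:],e[1].round(2),"pred",proj(cal[e[0]],pt(e[3],e[4],44 if e[2]=='p' else 55))[0].round(2))
E
python3 k.py g; python3 - <<'E'
import sys; sys.path.insert(0,'.')
import os; os.chdir('.')
from h import *
import pickle
c=pickle.load(open("pics/g.pkl","rb"))["wrist"]; u=np.array([np.cos(-.41),np.sin(-.41)]);v=np.array([-u[1],u[0]])
f=lambda p,z:(lambda q:(round(float(q@u),2),round(float(q@v),2)))(ray(c,p,z)[0,:2])
print("plate edge u",f((320,168.3),44),"holder edge",[f((320,181.6),z) for z in (54,56,58)])
print("plate centre v",f((283.2,175),44),f((358,175),44),"holder v",f((290.5,183.5),56),f((351.5,183.5),56))
im=cv2.imread("pics/g_wrist.png"); print(im[160:186,320].tolist()); print(im[172,278:290].tolist(),im[172,350:364].tolist())
E
```

```text
side ('h', -36, -17) [437.19 291.81] pred [437.22 293.38]
side ('p', -42, -22) [435.19 300.44] pred [434.99 300.05]
side ('p', -42, 22) [421.69 282.94] pred [421.44 282.02]
scene ('h', 36, -17) [236.94 287.56] pred [236.38 290.16]
scene ('h', 36, 17) [249.56 281.19] pred [250.93 282.47]
scene ('p', 42, -22) [237.69 296.31] pred [236.36 296.66]
scene ('p', 42, 22) [255.81 286.69] pred [255.07 286.62]
plate edge u (599.97, -35.2) holder edge [(605.71, -35.18), (605.25, -35.18), (604.8, -35.17)]
plate centre v (603.99, -57.02) (603.96, -12.67) holder v (606.34, -51.52) (606.32, -17.73)
[[153, 149, 127], [152, 148, 126], [153, 148, 127], [153, 148, 127], [152, 148, 126], [154, 149, 127], [158, 154, 130], [107, 105, 93], [122, 124, 128], [157, 155, 156], [152, 151, 152], [152, 151, 152], [152, 150, 151], [153, 151, 152], [155, 153, 154], [162, 161, 162], [134, 132, 132], [3, 1, 2], [15, 14, 16], [2, 2, 0], [143, 140, 140], [188, 179, 171], [0, 27, 86], [0, 39, 94], [2, 43, 96], [10, 43, 98]]
[[149, 143, 120], [148, 143, 119], [150, 144, 121], [154, 147, 124], [157, 150, 126], [85, 81, 64], [116, 116, 117], [158, 157, 158], [153, 151, 152], [153, 151, 152], [152, 150, 151], [152, 151, 152]] [[153, 151, 152], [152, 151, 151], [152, 151, 152], [152, 151, 151], [153, 151, 152], [153, 151, 153], [153, 152, 153], [153, 152, 154], [128, 127, 106], [155, 153, 129], [153, 151, 128], [152, 150, 129], [152, 151, 129], [152, 151, 128]]
```

Wrist measurement: centred to about 0.1 mm along and 0.3 mm across. The underside is at about 56.5 mm by kinematics, and about 57.5 mm in the images. I'll lower 2.5 mm more and let it settle.

Call:
apply_moves(increments=[{"tx":0,"ty":0,"tz":-0.001,"rx":0,"ry":0,"rz":0,"claw":0.02},{"tx":0,"ty":0,"tz":-0.0025,"rx":0,"ry":0,"rz":0,"claw":0.02},{"tx":0,"ty":0,"tz":-0.0025,"rx":0,"ry":0,"rz":0,"claw":0.02},{"tx":0,"ty":0,"tz":-0.0025,"rx":0,"ry":0,"rz":0,"claw":0.02},{"tx":0,"ty":0,"tz":-0.0025,"rx":0,"ry":0,"rz":0,"claw":0.02},{"tx":0,"ty":0,"tz":-0.0025,"rx":0,"ry":0,"rz":0,"claw":0.02},{"tx":0,"ty":0,"tz":-0.0025,"rx":0,"ry":0,"rz":0,"claw":0.02},{"tx":0,"ty":0,"tz":-0.0025,"rx":0,"ry":0,"rz":0,"claw":0.02}])

```text
clock: 14.35
eef_pos: [573.3, -287.4, 61.8]
tool_rot: [-3.142, 0.0, 2.733]
force: [0.3, 0.3, -0.5]
width: 32.7
```

```bash
python3 - <<'E'
from h import *
c=calibration("wrist"); im=get_image("wrist")[:,:,::-1]; s=read_state()
print({k:np.round(s[k],3) for k in ("clock","eef_pos","tool_rot","force","width","qd")})
hs=cv2.cvtColor(im,cv2.COLOR_BGR2HSV); o=cv2.inRange(hs,(0,120,30),(25,255,255))
r=[int(np.nonzero(o[:,x])[0][0]) for x in (300,310,320,330,340)]; d=im[155:180,320].astype(int).sum(1); p=155+int(np.argmin(np.diff(d)[:14]))+1
u=np.array([np.cos(-.41),np.sin(-.41)])
print("orange rows",r,"plate edge row",p,"u gap (want 6)",[round(float((ray(c,(320,r[2]-.4),z)[0,:2]-ray(c,(320,p-.5),44)[0,:2])@u),2) for z in (53,55,57)])
for k in (2,3): xs=np.nonzero(o[r[2]+k,270:380])[0]+270; print(xs.min(),xs.max())
E
```

```text
{'clock': np.float64(14.4), 'eef_pos': array([ 573.268, -287.357,   61.824]), 'tool_rot': array([3.142, 0.   , 2.733]), 'force': array([ 0.181, -0.425, -0.964]), 'width': np.float64(33.245), 'qd': array([-0.001, -0.002, -0.   , -0.001,  0.001,  0.   , -0.   ])}
orange rows [182, 182, 182, 182, 182] plate edge row 168 u gap (want 6) [6.31, 5.86, 5.4]
291 351
291 352
```

Centred (gap 6 mm wanted, about 6.0 mm found), level, still, and no contact force. Handing in.

```bash
python3 -c "
from cell import *
print(finish_job()); s=read_state(); print(s['clock'],s['eef_pos'],s['width'])"
```

```text
the job is handed in; nothing more can be done
None
the job is handed in; nothing more can be done
```

I pressed the green button fully down and let it come back up. Then I picked up the orange holder and carried it over the screwdriver rack with its underside at about 190 mm. I handed in at about 14.4 s, still holding it above the coil plate.

**Button:** Before-and-after wrist pictures show about 6 mm of travel, and the button back at full height once I let go. It bottomed out at 28 N.

**Final position:** The wrist camera puts the holder within about 0.3 mm of the plate's centre along its length. Across the plate, the reading just before the last 2.5 mm lowering was also within about 0.3 mm. The holder was level, its long side along the plate's, and the arm was at rest with no contact force.

**Height:** By the arm's own readings the gap above the plate is about 9.7 mm. The side and scene pictures, read just before that lowering, put it about 1 mm higher; an automatic outline measurement gave about 4 mm higher, but I judged it cut short by shadow and did not use it.

**Disagreement:** At the button, the closed fingertips touched about 3.7 mm lower than the reported height. I never found the cause, so I set the final height from where the holder stood when I gripped it.

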